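# Check a spice jar: code to the scanner, reading lens over the lid

### The job

Turn the red-brown spice jar on its rubber pad until its code patch (the side under the yellow lid stripe) squarely faces the window of the white scanner, and let go of it, still upright on the pad. Then take the blue reading lens from its wooden rest and hold it level, right way up and centred over the jar's lid, with the glass at the height of the orange ring on the post; finish while still holding it there, steady and touching nothing but the gripper. Leave the mug, the green jar and the shaker where they are.

Things in the scene. Friction and masses are not known exactly. Their poses are not given: they have to be found in the camera images.
- jar: Red-brown spice jar with black lid, loose on the pad: a cylinder 50 mm across, 70 mm tall (lid: top 16 mm), 130 to 250 g. Origin at the centre of its underside, z up. Its +x side has a white code patch with black bars and, right above it, a yellow stripe on the lid's top and edge; a round white print label is on the lid. At the start turned any way, at least 40 degrees off the scanner.
- station: Fixed grey base, 235 x 110 x 5 mm; its place and yaw vary. Origin on the table under the pad's centre; +x points to the scanner and post; the plate runs from x = -62 to +172 mm. It bears a black rubber pad (84 mm across, top at 6 mm), the white scanner block (45 x 80 mm, x = 90 to 135 mm, top at 75 mm) and a steel post (10 mm thick, x = 155 mm, top at 210 mm above the table).
- pad (a point): Centre of the rubber pad's top, where the jar stands; 6 mm above the table, axes as the station's. The jar starts within about 12 mm of it.
- scanner_window (a point): Centre of the scanner's black window with its red line, on the block's side towards the pad, 90 mm from the pad's centre along the station's +x and 45 mm above the table.
- mark: Orange ring on the steel post, 22 mm across and 12 mm high, fixed; its height varies from 130 to 180 mm above the table. Origin at its centre (mid-height), z up: the focal height for the middle of the lens.
- lens: Blue reading lens, 75 to 145 g, level on its rest, underside 30 mm above the table. Origin on the underside below the grip point; x runs from handle to lens, z up. All 14 mm thick. Handle: flat-sided bar 20 mm wide, x = -81 to +39 mm; round frame 84 mm across, centred at x = 85 mm, clear glass. It balances about 20 mm to the lens side of the grip point.
- lens_center (a point): Middle of the lens glass: 85 mm along the lens's +x from its origin and 7 mm above its underside. Axes as the lens's.
- lens_grip (a point): Grip point in the middle of the handle's thickness, 7 mm above its underside, at the lens's origin in x and y. Between the rest's supports there is 110 mm of free handle and frame around it.
- rest: Fixed wooden rest for the lens; place and yaw vary. Origin on the table below the grip point, x along the lens. Base plate 200 x 60 x 5 mm (x = -78 to +122 mm) with two blocks 30 mm high: x = 60 to 110 mm, 60 mm wide, under the round frame, and x = -75 to -55 mm, 40 mm wide, under the handle's tail.
- mug: White mug, 80 mm across, 92 mm tall, handle on its +y side; origin at the centre of its underside. To be left alone.
- green_jar: Plain green jar with a white lid, 50 mm across, 70 mm tall, no code; origin at the centre of its underside. To be left alone.
- shaker: Yellow shaker, 46 mm across, 92 mm tall; origin at the centre of its underside. To be left alone.

How it is judged (in metres and radians):
On the way:
1. the jar's code faces the scanner, the jar stands on its pad and is let go (x of scanner_window in the frame of jar above 0.05 m and y of scanner_window in the frame of jar between -0.028 and 0.028 m and horizontal distance between jar and pad below 0.03 m and z of jar in the frame of pad below 0.006 m and angle between jar's own z axis and vertical below 0.1 rad and contact force between jar and the fingers below 0.1 N), for 0.3 s.
At the end, for the whole second after the job is handed in: Jar let go, upright on the pad (axis within 30 mm of its centre), the window at most 28 mm to either side of where its code points. Lens still in the gripper, free of station, jar and rest, level within 0.14 rad, its middle within 8 mm of the ring's height and 15 mm of the jar's axis, still (all of step 1 and contact force between lens and the fingers above 1 N and contact force between lens and jar below 0.1 N and contact force between lens and station below 0.1 N and contact force between lens and rest below 0.1 N and contact force between lens and mark below 0.1 N and angle between lens's own z axis and vertical below 0.14 rad and z of lens_center in the frame of mark between -0.008 and 0.008 m and horizontal distance between lens_center and jar below 0.015 m and linear speed of lens below 0.03 m/s); the arm keeps its last pose, push and grip.
It fails at once if the white mug is moved more than 25 mm (distance of mug from where it was at the start of the episode above 0.025 m).
It fails at once if the green jar is moved more than 25 mm (distance of green_jar from where it was at the start of the episode above 0.025 m).
It fails at once if the yellow shaker is moved more than 25 mm (distance of shaker from where it was at the start of the episode above 0.025 m).
It also fails if it takes over 72 s, if anything falls off the work surface, if the arm or the gripper's body presses on something with over 40 N, if the wrist force passes 120 N, or if a joint passes its speed limit or range.

### The arm

A 7-joint arm with a two-finger parallel gripper is mounted at the origin on the work surface. World frame = base frame: x ahead of the robot, y to its left, z up, the work surface at z = 0. Lengths are in m, angles in degrees, forces in N, time in s.
With the tool pointing down it reaches from about 0.425 to 0.875 m from the base axis. Payload 4.7 kg.
Tool frame: the origin (TCP) lies on the centre line of the jaws, within the pads' length; the fingertips stand 19 mm ahead of it and the grasp point (between the pads) is the TCP; z points along the fingers, y is the line along which they close (so a half turn about z gives the same grasp; the last joint's range is limited). The gripper opens to 87 mm and grips with 3 to 60 N. Pads are 19 mm wide; open, the fingers measure 117 mm over their backs; the gripper's body (75 mm by 190 mm) begins 51 mm behind the grasp point.
Start: joints at [0.808, 18.392, -4.016, 83.108, 1.295, 78.541, -3.26], TCP at [0.65, -0, 0.242] pointing down, gripper open.
Joint ranges: [-163.93, 163.93], [-17.29, 119.83], [-79.2, 71.16], [3.27, 140.29], [-89.18, 269.18], [5.43, 117.66], [-154.24, 154.24]. Speed limits (degrees/s): [147.25, 147.25, 180, 180, 180, 180, 180].

### API

Orientations are given as [roll, pitch, yaw] about the fixed x, y, z axes, in that order (R = Rz(yaw) Ry(pitch) Rx(roll)).
In Python, from cell import env, imaging gives the robot as it stands.
- The arm moves only by the shell command python3 -m crank 'ROWS' [OPENING] [FORCE]. ROWS is JSON, a list of rows, each an object of numbers: "x", "y", "z": the shift along the tool's x, y, z in m; "turn": the turn about the tool's z in rad. In form: [{"x": .., "y": .., "z": .., "turn": ..}, ...]. A call has 1 to 12 rows; each row is the pose to reach, as a shift and turn from the pose commanded when the call began, along the tool's axes at that moment; what a row does not reach only later rows make up. A row lasts 1/8 s, in which the tool goes at most 62.5 mm and 10.7 degrees, less where a joint would pass 70% of its speed; a pose out of reach is approached as far as the arm can. A call with a gripper value outside its range is refused whole. OPENING is the finger opening in m, from 0 to 0.087, set as the call begins (- or left out, the last holds). The fingers move at their own pace and stop on an object; FORCE is the grip in N (left out, the last holds). Time passes only in rows, so rows that repeat a pose let the fingers close. It gives the time, the measured TCP pose, the force, the opening and the grip force at its end, in the units of the state.
- env.get_obs(): the state, without advancing time (a new reading comes with each control period).
- imaging.read_camera(name): name is "scene" or "side" or "wrist"; returns the picture (420x560x3 uint8, red, green, blue); there is no depth.
- imaging.get_calibration(name): a dict with "camera_matrix" (3x3 intrinsics, pixels), "k1" (the pictures are not rectified: a ray, as slopes to the right and down, at radius r is drawn at 1 + k1 r^2 times it, then the intrinsics apply), "position" and "attitude" of the camera in the world. Camera axes: x right, y up, looking along -z (the intrinsics and any distortion apply to the point x, -y, -z); pixel columns grow to the right and rows downward; lengths in m; the calibration is good to about 2 mm. A picture is of the moment at which its call begins: read the wrist's pose just before it. get_calibration takes no time and is no camera call; for the wrist camera it gives the pose at the moment of the call.
- env.sign_off(): hands the job in; it is judged then, once.
The state is a dict: "time_s": time; "qpos": joint angles; "joint_velocities": joint speeds; "effort": joint torques, N m; "tool_pos": TCP position; "tool_rot": TCP orientation; "force": force on the tool from outside, world axes, zero at the start; "wrist_torque": the same for the moment, N m; "grip_width": finger opening in m; "grasp_force": force on a finger pad.
Only numpy, scipy, OpenCV 4.12 (cv2) and the standard library are available. Lean on these libraries where they do the work, as an engineer would, in place of code of your own. Each camera call takes 0.05 s, during which the arm holds its last target. There are 200 camera calls.

## Working session

There is one attempt and no reset: what is moved stays moved. The work goes in short steps, Python scripts to look and compute and a shell command to move; the robot and the scene stay as the last step left them, time stands still between calls to the robot, and variables do not carry over. Pictures are saved under pics/ and viewed, at most 10 in all, crops included, and the job is handed in when it is done.

```bash
mkdir -p pics; ls; python3 - <<'E'
from cell import env, imaging
import cv2, numpy as np
print(env.get_obs())
for n in ("scene","side"):
    c=imaging.get_calibration(n); print(n,c)
    im=imaging.read_camera(n)
    cv2.imwrite(f"pics/{n}0.png",cv2.resize(im[:,:,::-1],(800,600),interpolation=cv2.INTER_CUBIC))
E
```

```text
pics
{'time_s': 0.0, 'qpos': array([ 0.80502625, 18.44068921, -4.01765122, 83.17466452,  1.29591917,
       78.54073361, -3.258641  ]), 'joint_velocities': array([ 0.03208226, -0.04331727,  0.02081197, -0.0739985 , -0.00123058,
       -0.00977438,  0.06555308]), 'effort': array([-2.58547143e-04, -4.91284704e+01, -4.03903294e-01, -3.12526345e+01,
       -6.40594075e-02,  4.37659642e-02,  1.61017233e-04]), 'tool_pos': array([6.49483428e-01, 4.90156111e-07, 2.40445385e-01]), 'tool_rot': array([-1.79889216e+02,  5.95073913e-03,  9.00082780e+01]), 'force': array([-0.42512045,  0.39953735, -0.58891218]), 'wrist_torque': array([-0.01460631,  0.04106393, -0.01459753]), 'grasp_force': 0.0, 'grip_width': 0.08722392115380982}
scene {'camera_matrix': array([[433.5905871 ,   0.        , 285.42316719],
       [  0.        , 433.5905871 , 206.80059702],
       [  0.        ,   0.        ,   1.        ]]), 'k1': -0.05873099399524591, 'position': array([0.8799804 , 0.44136649, 0.92410957]), 'attitude': array([ 34.39449809,  -0.82944158, 148.78296404])}
side {'camera_matrix': array([[540.61195424,   0.        , 280.92567881],
       [  0.        , 540.61195424, 202.59387228],
       [  0.        ,   0.        ,   1.        ]]), 'k1': -0.17139079419692657, 'position': array([0.45142335, 0.81847245, 0.59245143]), 'attitude': array([  61.35823991,   -0.51559367, -169.42699919])}
```

View pics/scene0.png

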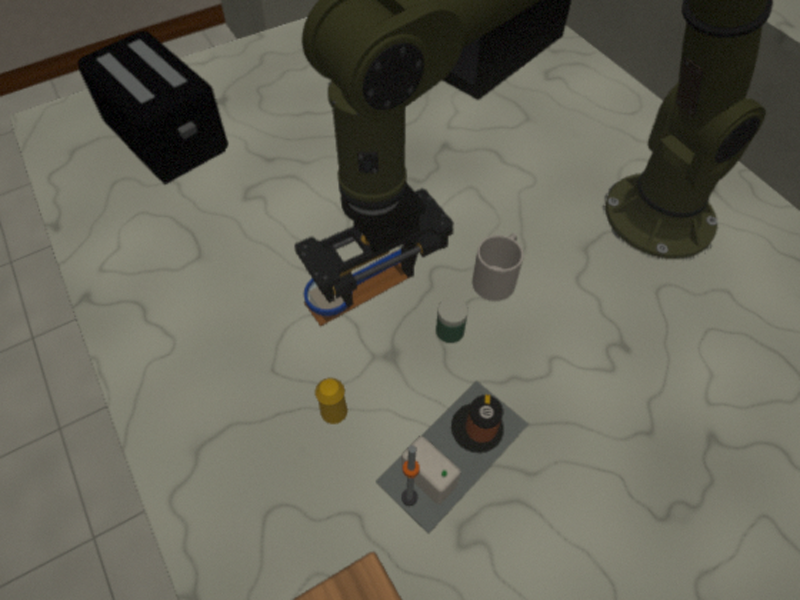

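View pics/side0.png

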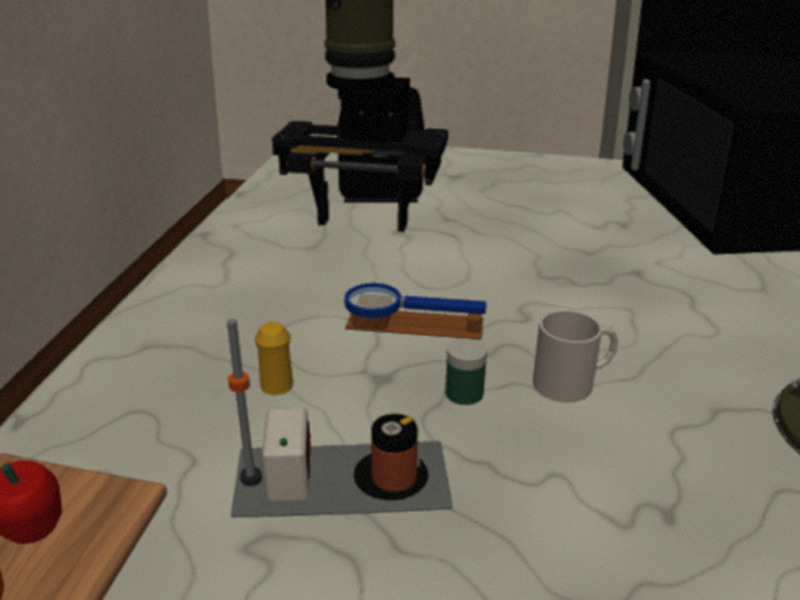

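Scene: station (800-px scale) around (450,455), jar lid (486,411) with its stripe at (487,399), lens on its rest at (325,295)-(405,255), and the green jar, mug and shaker nearby. Side shows the ring at (239,382). I'll enlarge crops next.

```bash
cat > h.py <<'E'
from cell import env, imaging
import cv2, numpy as np
from scipy.spatial.transform import Rotation as Ro
from scipy.optimize import least_squares, brentq
def cal(n):
    c=imaging.get_calibration(n); return c["camera_matrix"],c["k1"],np.array(c["position"]),Ro.from_euler('xyz',c["attitude"],degrees=True).as_matrix()
def proj(C,P):
    K,k,p,R=C; q=(np.atleast_2d(P)-p)@R; s=np.c_[q[:,0],-q[:,1]]/-q[:,2:]
    s=s*(1+k*(s**2).sum(1,keepdims=True)); return s*[K[0,0],K[1,1]]+K[:2,2]
def back(C,uv,z):
    K,k,p,R=C; out=[]
    for u in np.atleast_2d(uv):
        d=(u-K[:2,2])/[K[0,0],K[1,1]]; s=d.copy()
        for _ in range(30): s=d/(1+k*(s@s))
        v=R@[s[0],-s[1],-1]; out.append(p+v*(z-p[2])/v[2])
    return np.array(out)
def crop(im,x0,y0,w,h,f,name):
    cv2.imwrite(f"pics/{name}.png",cv2.resize(im[y0:y0+h,x0:x0+w,::-1],None,fx=f,fy=f,interpolation=cv2.INTER_CUBIC))
E
python3 - <<'E'
from h import *
im=imaging.read_camera("scene"); crop(im,255,255,130,120,5,"sc1")
im=imaging.read_camera("side"); crop(im,155,190,190,175,4,"si1")
E
```

```text
(no output)
```

View pics/sc1.png

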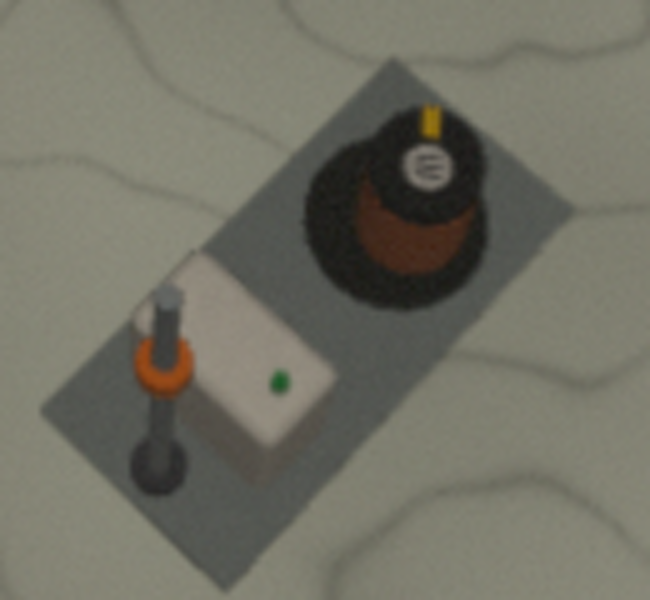

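View pics/si1.png

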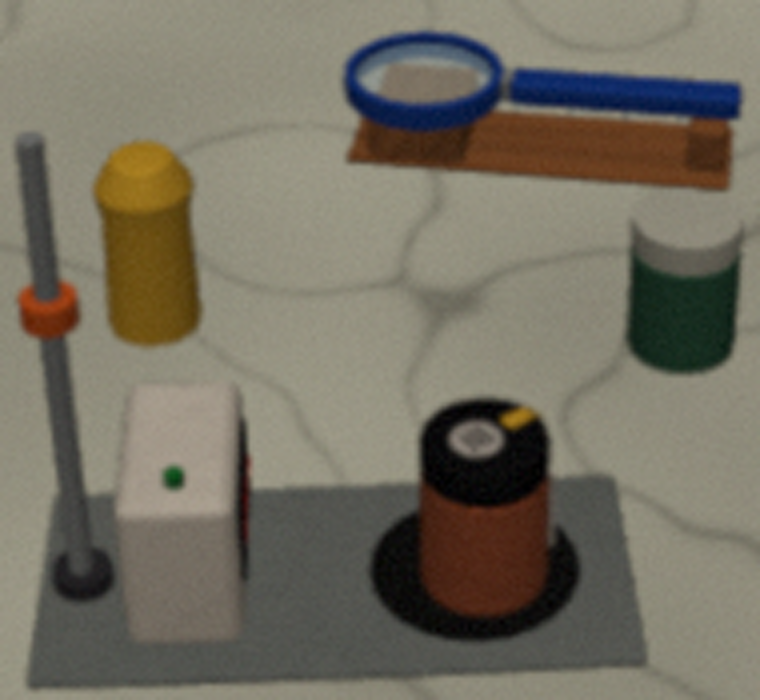

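```bash
cat > fit.py <<'E'
from h import *
S,D=cal("scene"),cal("side")
s=lambda a:np.array(a,float)/5+255
d=lambda a:np.array(a,float)/4+[155,190]
rot=lambda t:np.array([[np.cos(t),-np.sin(t)],[np.sin(t),np.cos(t)]])
# station corners: scene order x-,x-,x+,x+
cs=s([[393,58],[575,210],[226,592],[40,410]]); cd=d([[613,477],[645,664],[30,686],[57,495]])
w=back(S,cs,.005)[:,:2]; w2=back(D,cd,.005)[:,:2]
print(w,w2)
cn=None
def corners(p,sg): 
    L=np.array([[-.0625,-.055*sg],[-.0625,.055*sg],[.1725,.055*sg],[.1725,-.055*sg]])
    return np.c_[L@rot(p[2]).T+p[:2],np.full(4,.005)]
best=None
for sg in(1,-1):
  for t0 in np.arange(0,6,1.):
    f=lambda p:np.r_[(proj(S,corners(p,sg))-cs).ravel(),(proj(D,corners(p,sg))-cd).ravel()]
    r=least_squares(f,[.9,.3,t0] if 0 else [*w.mean(0),t0])
    if best is None or r.cost<best[0].cost: best=(r,sg)
p=best[0].x; print("station",p[:2],np.degrees(p[2])%360,"res",best[0].fun.round(1))
ex=rot(p[2])@[1,0]; post=p[:2]+.155*ex
zs=least_squares(lambda z:np.r_[proj(S,[*post,z[0]])[0]-s([164,366]),proj(D,[*post,z[0]])[0]-d([49,309])],[.15])
print("ring z",zs.x,zs.fun.round(1))
f=lambda q:np.r_[proj(S,q[:3])[0]-s([164,366]),proj(D,q[:3])[0]-d([49,309])]
q=least_squares(f,[*post,.15]); print("ring free",q.x,"post",post,q.fun.round(1))
a=np.linspace(0,2*np.pi,360)
def circ(c,r,z): return np.c_[c[0]+r*np.cos(a),c[1]+r*np.sin(a),np.full(360,z)]
def jf(c):
    A=(proj(S,circ(c,.025,.076))-255)*5; B=(proj(D,circ(c,.025,.076))-[155,190])*4
    return np.r_[A[:,0].min()-370,A[:,0].max()-487,A[:,1].min()-106,B[:,0].min()-421,B[:,0].max()-549,B[:,1].min()-400]/4.5
j=least_squares(jf,p[:2]); print("jar",j.x,j.fun.round(1))
for C,u in((S,s([432,122])),(D,d([519,418]))):
    v=back(C,u,.076)[0,:2]-j.x; print("stripe yaw",np.degrees(np.arctan2(v[1],v[0])),np.linalg.norm(v))
win=p[:2]+.09*ex; v=win-j.x; print("want yaw",np.degrees(np.arctan2(v[1],v[0])), "offset jar in station",rot(p[2]).T@(j.x-p[:2]))
# lens
ang0=None
def lf(l):
    e=np.array([np.cos(l[2]),np.sin(l[2])]); n=np.array([-e[1],e[0]]); c=l[:2]+.085*e
    B=(proj(D,circ(c,.042,.044))-[155,190])*4
    H=(proj(D,np.r_[np.c_[[l[:2]-.081*e+.01*n,l[:2]-.081*e-.01*n],[.044,.044]]])-[155,190])*4
    return np.r_[B[:,0].min()-347,B[:,0].max()-502,B[:,1].min()-33,H[:,0].max()-741,H[np.argmax(H[:,0]),1]-86]/4
hx=back(D,d([[424,80],[741,85]]),.044); print(hx)
t=hx[0]-hx[1]; l=least_squares(lf,[*(hx.mean(0)[:2]),np.arctan2(t[1],t[0])]); print("lens",l.x[:2],np.degrees(l.x[2]),l.fun.round(1))
for n,u in(("green lid",[685,222]),("shaker top",[143,150])): print(n,back(D,d(u),.07 if n[0]=='g' else .092))
print("mug rim",back(D,np.array([570,328])*.7,.092),back(S,np.array([500,254])*.7,.092))
E
python3 fit.py
```

```text
[[0.5332929  0.11397194]
 [0.50595054 0.21955469]
 [0.73086766 0.27943178]
 [0.75868146 0.17432312]] [[0.53031708 0.11747303]
 [0.5028307  0.22392214]
 [0.72607567 0.28210862]
 [0.75467154 0.17567424]]
station [0.57669846 0.18386115] 14.72206052524513 res [ 1.3 -0.3  1.7 -0.2  0.9  0.3  0.5 -0.2  0.3 -1.   0.6 -1.2 -1.9 -0.9
 -1.4 -0.7]
ring z [0.13698943] [ 1.3  0.1 -0.4  0. ]
ring free [0.72749587 0.22083856 0.13497698] post [0.7266098  0.22325135] [ 0.1 -0.4 -0.3  0.2]
jar [0.57278876 0.18670195] [ 0.7  0.9 -0.3 -1.1 -0.1 -1.5]
stripe yaw -125.11027337554926 0.016920110871898694
stripe yaw -134.0754138639173 0.017000635135890486
want yaw 12.419933115082555 offset jar in station [-0.0030594   0.00374111]
[[ 0.66528866 -0.1300523   0.044     ]
 [ 0.50395418 -0.15741994  0.044     ]]
lens [ 0.58406056 -0.15380514] 9.077971797135877 [-1.2  0.5 -0.3  0.7 -0. ]
green lid [[0.51485634 0.01667025 0.07      ]]
shaker top [[0.75582475 0.04014473 0.092     ]]
mug rim [[ 0.38942151 -0.02618513  0.092     ]] [[ 0.39377823 -0.03257936  0.092     ]]
```

Station at (0.577,0.184), yaw 14.7°; ring z ≈ 0.136. Jar at (0.573,0.187), with its code at about -130° and needing about +12°. I'll move above the jar, pre-rotated by 71°.

```bash
python3 -m crank '[{"x":0.02,"y":-0.008,"z":0,"turn":0.1},{"x":0.05,"y":-0.02,"z":0,"turn":0.25},{"x":0.08,"y":-0.034,"z":0,"turn":0.4},{"x":0.11,"y":-0.047,"z":0,"turn":0.55},{"x":0.14,"y":-0.06,"z":0,"turn":0.7},{"x":0.165,"y":-0.07,"z":0,"turn":0.85},{"x":0.18,"y":-0.075,"z":0,"turn":1.0},{"x":0.187,"y":-0.077,"z":0,"turn":1.12},{"x":0.187,"y":-0.077,"z":0,"turn":1.2},{"x":0.187,"y":-0.077,"z":0,"turn":1.24},{"x":0.187,"y":-0.077,"z":0,"turn":1.24},{"x":0.187,"y":-0.077,"z":0,"turn":1.24}]' 0.087
python3 - <<'E'
from h import *
print(env.get_obs()["qpos"]); C=cal("wrist"); im=imaging.read_camera("wrist")
np.savez("w1.npz",*C); crop(im,0,0,560,420,1.4,"w1")
g=proj(C,[.5728,.1867,.076]); print(g*1.4, C[2])
E
```

```text
time_s: 1.7
tool_pos: [0.5729, 0.187, 0.2414]
tool_rot: [180.0, 0.0, 19.0]
force: [-0.3, 0.3, -0.5]
grip_width: 0.0873
grasp_force: 0.0
[-18.14336483  12.68648225  -2.88347683  90.23907605   0.65157742
  77.10406797 -92.10912115]
[[390.38023806 280.1577084 ]] [0.6404261  0.20965351 0.38558006]
```

View pics/w1.png

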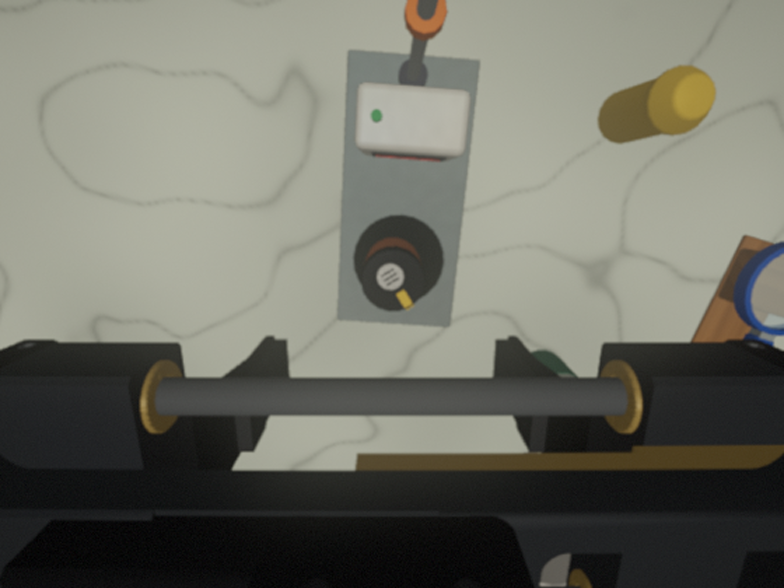

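The wrist view shows the lid centre at about (392,280) and the stripe at (404,299). The scanner face is towards the image top.

```bash
python3 - <<'E'
from h import *
z=np.load("w1.npz"); C=[z[k] for k in z.files]
a=np.linspace(0,2*np.pi,360)
def f(c):
    A=proj(C,np.c_[c[0]+.025*np.cos(a),c[1]+.025*np.sin(a),np.full(360,.076)])*1.4
    return np.r_[A[:,0].min()-363,A[:,0].max()-422,A[:,1].max()-311]
j=least_squares(f,[.573,.187]); print(j.x,j.fun)
for c in (j.x,[.5728,.1867]):
    v=back(C,np.array([404,299.5])/1.4,.076)[0,:2]-c; print(np.degrees(np.arctan2(v[1],v[0])),np.linalg.norm(v))
# plate corners in wrist
w=back(C,np.array([[348,50],[479,60],[450,326],[338,319]])/1.4,.005)[:,:2]; print(w, w.mean(0)-.055*np.array([.967,.254]))
print(np.degrees(np.arctan2(*(w[0]+w[1]-w[2]-w[3])[::-1])))
E
```

```text
[0.57347626 0.1852155 ] [-3.14002046  3.14091949  0.13883442]
-131.20185544092155 0.017936021064336827
-126.63382487454533 0.018666787467449975
[[0.72972086 0.27726702]
 [0.75778833 0.17255519]
 [0.53285171 0.1118794 ]
 [0.50447394 0.21687462]] [0.57802371 0.18067406]
15.052457837458842
```

```bash
python3 -m crank '[{"x":0,"y":0,"z":0.03,"turn":0},{"x":0,"y":0,"z":0.07,"turn":0},{"x":0,"y":0,"z":0.11,"turn":0},{"x":0,"y":0,"z":0.145,"turn":0},{"x":0,"y":0,"z":0.17,"turn":0},{"x":0,"y":0,"z":0.185,"turn":0},{"x":0,"y":0,"z":0.191,"turn":0},{"x":0,"y":0,"z":0.191,"turn":0}]' 0.087
python3 -m crank '[{"x":0,"y":0,"z":0,"turn":0},{"x":0,"y":0,"z":0,"turn":0},{"x":0,"y":0,"z":0,"turn":0},{"x":0,"y":0,"z":0,"turn":0},{"x":0,"y":0,"z":0,"turn":0},{"x":0,"y":0,"z":0,"turn":0},{"x":0,"y":0,"z":0,"turn":0},{"x":0,"y":0,"z":0,"turn":0}]' 0.04 15
```

```text
time_s: 2.75
tool_pos: [0.5733, 0.1871, 0.051]
tool_rot: [180.0, -0.0, 19.0]
force: [-0.5, 0.0, 0.4]
grip_width: 0.087
grasp_force: 0.0
time_s: 3.75
tool_pos: [0.5732, 0.1867, 0.0507]
tool_rot: [180.0, -0.0, 18.9]
force: [0.9, -1.3, 2.1]
grip_width: 0.0496
grasp_force: 15.0
```

```bash
python3 -m crank '[{"x":0,"y":0,"z":0,"turn":-0.06},{"x":0,"y":0,"z":0,"turn":-0.16},{"x":0,"y":0,"z":0,"turn":-0.28},{"x":0,"y":0,"z":0,"turn":-0.4},{"x":0,"y":0,"z":0,"turn":-0.52},{"x":0,"y":0,"z":0,"turn":-0.64},{"x":0,"y":0,"z":0,"turn":-0.76},{"x":0,"y":0,"z":0,"turn":-0.88},{"x":0,"y":0,"z":0,"turn":-1.0},{"x":0,"y":0,"z":0,"turn":-1.12},{"x":0,"y":0,"z":0,"turn":-1.2},{"x":0,"y":0,"z":0,"turn":-1.24}]'
python3 -m crank '[{"x":0,"y":0,"z":0,"turn":-0.06},{"x":0,"y":0,"z":0,"turn":-0.16},{"x":0,"y":0,"z":0,"turn":-0.28},{"x":0,"y":0,"z":0,"turn":-0.4},{"x":0,"y":0,"z":0,"turn":-0.52},{"x":0,"y":0,"z":0,"turn":-0.64},{"x":0,"y":0,"z":0,"turn":-0.76},{"x":0,"y":0,"z":0,"turn":-0.88},{"x":0,"y":0,"z":0,"turn":-1.0},{"x":0,"y":0,"z":0,"turn":-1.12},{"x":0,"y":0,"z":0,"turn":-1.2},{"x":0,"y":0,"z":0,"turn":-1.24}]'
python3 -m crank '[{"x":0,"y":0,"z":0,"turn":0},{"x":0,"y":0,"z":0,"turn":0},{"x":0,"y":0,"z":0,"turn":0}]'
python3 -m crank '[{"x":0,"y":0,"z":0,"turn":0},{"x":0,"y":0,"z":0,"turn":0},{"x":0,"y":0,"z":0,"turn":0},{"x":0,"y":0,"z":0,"turn":0},{"x":0,"y":0,"z":0,"turn":0},{"x":0,"y":0,"z":0,"turn":0}]' 0.087
python3 -m crank '[{"x":0,"y":0,"z":-0.02,"turn":0},{"x":0,"y":0,"z":-0.05,"turn":0},{"x":0,"y":0,"z":-0.09,"turn":0},{"x":0,"y":0,"z":-0.13,"turn":0},{"x":0,"y":0,"z":-0.165,"turn":0},{"x":0,"y":0,"z":-0.185,"turn":0},{"x":0,"y":0,"z":-0.19,"turn":0},{"x":0,"y":0,"z":-0.19,"turn":0}]'
python3 - <<'E'
from h import *
print(env.get_obs()["qpos"]); im=imaging.read_camera("side"); crop(im,205,260,115,105,5,"si2")
im=imaging.read_camera("scene"); cv2.imwrite("pics/sc2raw.png",im[:,:,::-1]); 
E
```

```text
time_s: 5.25
tool_pos: [0.5731, 0.1874, 0.0507]
tool_rot: [180.0, -0.0, 90.1]
force: [-0.4, -1.0, 2.0]
grip_width: 0.0497
grasp_force: 15.0
time_s: 6.75
tool_pos: [0.573, 0.1874, 0.0507]
tool_rot: [180.0, -0.0, 161.1]
force: [-0.5, -0.2, 2.0]
grip_width: 0.0497
grasp_force: 15.0
time_s: 7.12
tool_pos: [0.573, 0.1873, 0.0507]
tool_rot: [180.0, 0.0, 161.0]
force: [-1.3, 0.6, 3.2]
grip_width: 0.0498
grasp_force: 15.0
time_s: 7.88
tool_pos: [0.573, 0.187, 0.0506]
tool_rot: [180.0, 0.0, 161.0]
force: [-0.2, -0.1, 0.0]
grip_width: 0.0865
grasp_force: 0.0
time_s: 8.88
tool_pos: [0.5726, 0.1868, 0.2398]
tool_rot: [-180.0, -0.0, 161.0]
force: [0.5, 0.5, 0.1]
grip_width: 0.0867
grasp_force: 0.0
[  4.13323671  14.90336779 -29.53052516  89.52321118   7.45584575
  77.60512675  44.86849758]
```

View pics/si2.png

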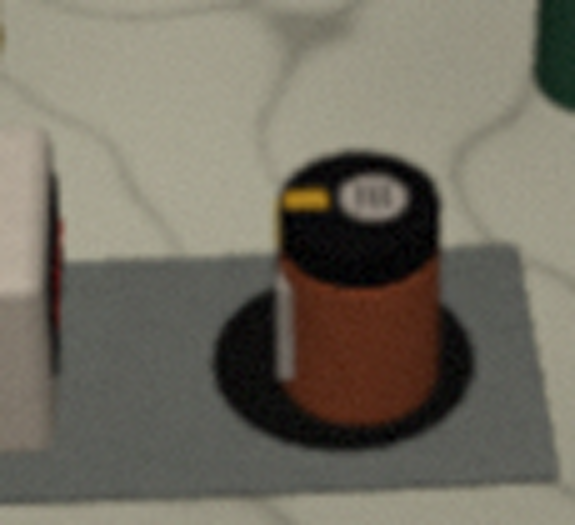

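The jar stands upright on its pad, stripe at (306,199) pointing left at the scanner. I'll check the yaw.

```bash
python3 - <<'E'
from h import *
D=cal("side"); a=np.linspace(0,2*np.pi,360)
g=lambda A:(A-[205,260])*5
def f(c):
    A=g(proj(D,np.c_[c[0]+.025*np.cos(a),c[1]+.025*np.sin(a),np.full(360,.076)]))
    return np.r_[A[:,0].min()-279,A[:,0].max()-440,A[:,1].min()-152]
j=least_squares(f,[.573,.187]).x; print(j)
p=back(D,np.array([306,199])/5+[205,260],.076)[0,:2]
for c in(j,[.573,.187]): v=p-c; print(np.degrees(np.arctan2(v[1],v[0])),np.linalg.norm(v))
win=np.array([.577,.1835])+.09*np.array([np.cos(np.radians(14.8)),np.sin(np.radians(14.8))])
v=win-[.573,.187];print("want",np.degrees(np.arctan2(v[1],v[0])))
S=cal("scene"); im=cv2.imread("pics/sc2raw.png"); 
x,y=proj(S,[.573,.187,.076])[0].astype(int); h=cv2.cvtColor(im[y-20:y+20,x-20:x+20],cv2.COLOR_BGR2HSV)
m=(h[...,0]>18)&(h[...,0]<35)&(h[...,1]>130)&(h[...,2]>80); yy,xx=np.nonzero(m); print(len(xx))
if len(xx):
  q=back(S,[xx.mean()+x-20,yy.mean()+y-20],.076)[0,:2]-[.573,.187]; print(np.degrees(np.arctan2(q[1],q[0])),q)
E
```

```text
[0.56991211 0.19129235]
4.483665857062914 0.016215222574067014
23.032709345165376 0.014210553476678616
want 12.086989911836719
29
10.582549382196808 [0.01709582 0.00319401]
```

Scene and dead reckoning both put the code at about 11–13° against the wanted 12°, so the jar is done. Now I'll locate the lens in the unobstructed scene view.

```bash
python3 - <<'E'
from h import *
im=cv2.imread("pics/sc2raw.png")[:,:,::-1]; S=cal("scene")
u=proj(S,[[.504,-.165,.044],[.668,-.14,.044],[.584,-.154,.044]]);print(u)
x,y=u[2].astype(int)-[65,50]; print(x,y); crop(im,x,y,130,100,6,"sc2")
E
```

```text
[[283.32473098 171.6693503 ]
 [231.55942384 204.85564713]
 [258.55363338 187.06744062]]
193 137
```

View pics/sc2.png

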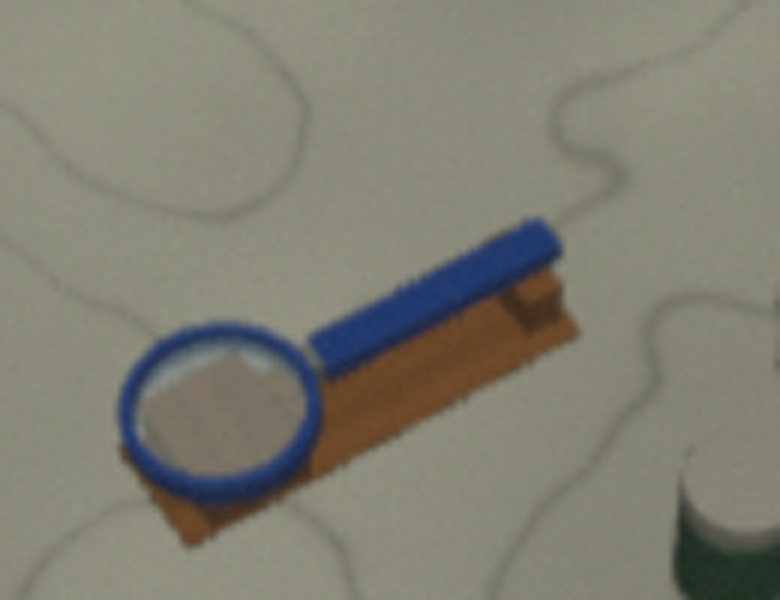

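The unobstructed lens shows frame extremes left 119, right 322, top 322 (crop px). The handle runs from (321,353) to its tail end at (550,230).

```bash
python3 - <<'E'
from h import *
S=cal("scene"); a=np.linspace(0,2*np.pi,360)
g=lambda A:(A-[193,137])*6
def model(l):
    e=np.array([np.cos(l[2]),np.sin(l[2])]); c=l[:2]+.085*e
    A=g(proj(S,np.c_[c[0]+.042*np.cos(a),c[1]+.042*np.sin(a),np.full(360,.044)]))
    H=g(proj(S,[[*(l[:2]-.081*e),.044],[*(l[:2]+.039*e),.044]]))
    return np.r_[A[:,0].min()-119,A[:,0].max()-322,A[:,1].min()-322,H[0]-[550,230],H[1]-[321,353]]/6
l=least_squares(model,[.584,-.154,.16]); print(l.x[:2],np.degrees(l.x[2]),l.fun.round(1))
e=np.array([np.cos(l.x[2]),np.sin(l.x[2])]); print("grip x=15mm",l.x[:2]+.015*e)
# tool-axis shift from commanded pose (.5728..,.187,.241) yaw161
d=l.x[:2]+.015*e-[.573,.187]; y=np.radians(161)
print("tool x,y",d@[np.cos(y),np.sin(y)],d@[np.sin(y),-np.cos(y)],"turn",161-(180+np.degrees(l.x[2])))
E
```

```text
[ 0.58624815 -0.14821731] 3.4650346348444407 [-0.1  0.3  0.1  0.6 -0.4 -0.7  0.2]
grip x=15mm [ 0.60122073 -0.14731072]
tool x,y -0.135524144810552 -0.3069092264734309 turn -22.465034634844443
```

```bash
python3 -m crank '[{"x":-0.008,"y":-0.018,"z":0,"turn":-0.03},{"x":-0.022,"y":-0.05,"z":0,"turn":-0.08},{"x":-0.04,"y":-0.09,"z":0,"turn":-0.13},{"x":-0.058,"y":-0.13,"z":0,"turn":-0.18},{"x":-0.075,"y":-0.17,"z":0,"turn":-0.23},{"x":-0.092,"y":-0.21,"z":0,"turn":-0.28},{"x":-0.11,"y":-0.25,"z":0,"turn":-0.33},{"x":-0.125,"y":-0.285,"z":0,"turn":-0.37},{"x":-0.133,"y":-0.302,"z":0,"turn":-0.4},{"x":-0.1355,"y":-0.308,"z":0,"turn":-0.41},{"x":-0.1355,"y":-0.308,"z":0,"turn":-0.41},{"x":-0.1355,"y":-0.308,"z":0,"turn":-0.41}]'
python3 - <<'E'
from h import *
print(env.get_obs()["qpos"]); C=cal("wrist"); im=imaging.read_camera("wrist")
np.savez("w2.npz",*C); crop(im,0,0,560,420,1.4,"w2")
E
```

```text
time_s: 10.48
tool_pos: [0.6012, -0.1466, 0.2404]
tool_rot: [180.0, -0.0, -175.4]
force: [-0.3, 0.1, 0.4]
grip_width: 0.0868
grasp_force: 0.0
[ 28.42781797  15.87168282 -20.90787608  87.37423279   5.68773261
  77.8270104  101.69177468]
```

View pics/w2.png

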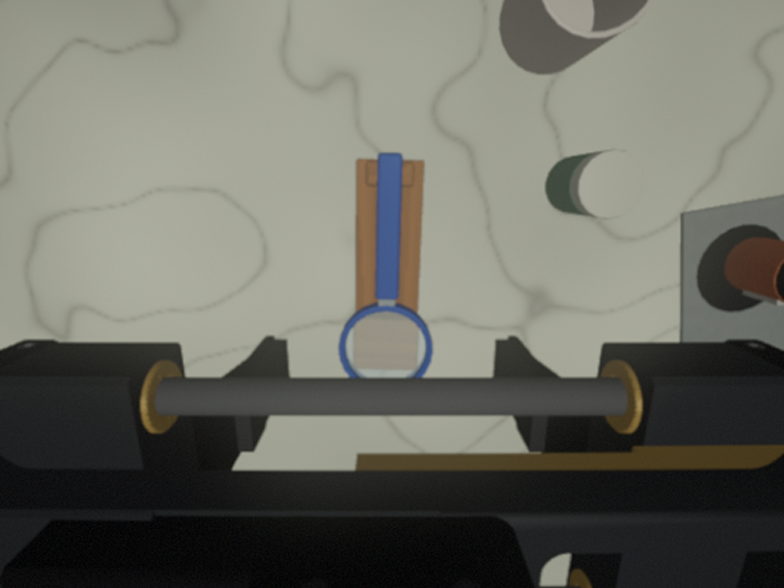

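The wrist view shows the whole handle: tail (390,154), inner end (387,298), frame from x = 339 to 432. It's nearly aligned with the tool.

```bash
python3 - <<'E'
from h import *
z=np.load("w2.npz"); C=[z[k] for k in z.files]
a=np.linspace(0,2*np.pi,360)
def model(l):
    e=np.array([np.cos(l[2]),np.sin(l[2])]); c=l[:2]+.085*e
    A=proj(C,np.c_[c[0]+.042*np.cos(a),c[1]+.042*np.sin(a),np.full(360,.044)])*1.4
    H=proj(C,[[*(l[:2]-.081*e),.044],[*(l[:2]+.039*e),.044]])*1.4
    return np.r_[A[:,0].min()-339,A[:,0].max()-432,A[:,1].min()-304.5,H[0]-[390,154],H[1]-[387,298.5]]
l=least_squares(model,[.584,-.154,.08]); print(l.x[:2],np.degrees(l.x[2]),l.fun.round(1))
e=np.array([np.cos(l.x[2]),np.sin(l.x[2])]); o=env.get_obs(); d=l.x[:2]+.015*e-o["tool_pos"][:2]; y=np.radians(o["tool_rot"][2])
print("tool x,y",d@[np.cos(y),np.sin(y)],d@[np.sin(y),-np.cos(y)],"turn",o["tool_rot"][2]+180-np.degrees(l.x[2]))
E
```

```text
[ 0.58602332 -0.1507691 ] 3.1541342491803235 [-1.   1.1  0.4  0.1 -1.8 -0.3  1.9]
tool x,y 0.0004884906224910833 -0.0032091813300521386 turn 1.4970927648907022
```

```bash
python3 -m crank '[{"x":0,"y":-0.001,"z":0.02,"turn":0.025},{"x":0,"y":-0.003,"z":0.05,"turn":0.025},{"x":0,"y":-0.003,"z":0.09,"turn":0.025},{"x":0,"y":-0.003,"z":0.13,"turn":0.025},{"x":0,"y":-0.003,"z":0.165,"turn":0.025},{"x":0,"y":-0.003,"z":0.19,"turn":0.025},{"x":0,"y":-0.003,"z":0.2,"turn":0.025},{"x":0,"y":-0.003,"z":0.203,"turn":0.025},{"x":0,"y":-0.003,"z":0.203,"turn":0.025}]' 0.087
python3 -m crank '[{"x":0,"y":0,"z":0,"turn":0},{"x":0,"y":0,"z":0,"turn":0},{"x":0,"y":0,"z":0,"turn":0},{"x":0,"y":0,"z":0,"turn":0},{"x":0,"y":0,"z":0,"turn":0},{"x":0,"y":0,"z":0,"turn":0},{"x":0,"y":0,"z":0,"turn":0},{"x":0,"y":0,"z":0,"turn":0},{"x":0,"y":0,"z":0,"turn":0},{"x":0,"y":0,"z":0,"turn":0}]' 0.01 40
```

```text
time_s: 11.65
tool_pos: [0.602, -0.1514, 0.0383]
tool_rot: [-180.0, 0.1, -176.9]
force: [1.0, -0.9, -0.3]
grip_width: 0.087
grasp_force: 0.0
time_s: 12.9
tool_pos: [0.6014, -0.1512, 0.0376]
tool_rot: [180.0, 0.0, -176.9]
force: [0.0, -0.1, 0.2]
grip_width: 0.0195
grasp_force: 40.0
```

```bash
python3 -m crank '[{"x":0,"y":0,"z":-0.004,"turn":0},{"x":0,"y":0,"z":-0.014,"turn":0},{"x":0,"y":0,"z":-0.03,"turn":0},{"x":0,"y":0,"z":-0.05,"turn":0},{"x":0,"y":0,"z":-0.072,"turn":0},{"x":0,"y":0,"z":-0.095,"turn":0},{"x":0,"y":0,"z":-0.117,"turn":0},{"x":0,"y":0,"z":-0.137,"turn":0},{"x":0,"y":0,"z":-0.15,"turn":0},{"x":0,"y":0,"z":-0.157,"turn":0},{"x":0,"y":0,"z":-0.16,"turn":0},{"x":0,"y":0,"z":-0.16,"turn":0}]'
python3 -m crank '[{"x":0.002,"y":0.007,"z":0,"turn":0},{"x":0.006,"y":0.025,"z":0,"turn":0},{"x":0.013,"y":0.055,"z":0,"turn":0},{"x":0.022,"y":0.092,"z":0,"turn":0},{"x":0.031,"y":0.132,"z":0,"turn":0},{"x":0.041,"y":0.172,"z":0,"turn":0},{"x":0.05,"y":0.212,"z":0,"turn":0},{"x":0.059,"y":0.25,"z":0,"turn":0},{"x":0.067,"y":0.285,"z":0,"turn":0},{"x":0.074,"y":0.315,"z":0,"turn":0},{"x":0.078,"y":0.332,"z":0,"turn":0},{"x":0.08,"y":0.339,"z":0,"turn":0}]'
python3 -m crank '[{"x":0,"y":0,"z":0.005,"turn":0},{"x":0,"y":0,"z":0.015,"turn":0},{"x":0,"y":0,"z":0.028,"turn":0},{"x":0,"y":0,"z":0.042,"turn":0},{"x":0,"y":0,"z":0.053,"turn":0},{"x":0,"y":0,"z":0.059,"turn":0},{"x":0,"y":0,"z":0.06,"turn":0},{"x":0,"y":0,"z":0.06,"turn":0},{"x":0,"y":0,"z":0.06,"turn":0}]'
python3 - <<'E'
from h import *
im=imaging.read_camera("side"); crop(im,150,190,190,150,4,"si3")
im=imaging.read_camera("scene"); crop(im,245,235,150,140,4,"sc3")
E
```

```text
time_s: 14.4
tool_pos: [0.6011, -0.1513, 0.197]
tool_rot: [180.0, -0.0, -176.9]
force: [-0.2, -0.0, -1.3]
grip_width: 0.0194
grasp_force: 40.0
time_s: 15.9
tool_pos: [0.5024, 0.184, 0.1975]
tool_rot: [-180.0, 0.0, -176.8]
force: [0.7, -0.1, -0.6]
grip_width: 0.0196
grasp_force: 40.0
time_s: 17.02
tool_pos: [0.5035, 0.183, 0.1381]
tool_rot: [180.0, 0.1, -176.9]
force: [0.3, -1.0, -0.5]
grip_width: 0.0192
grasp_force: 40.0
```

View pics/si3.png

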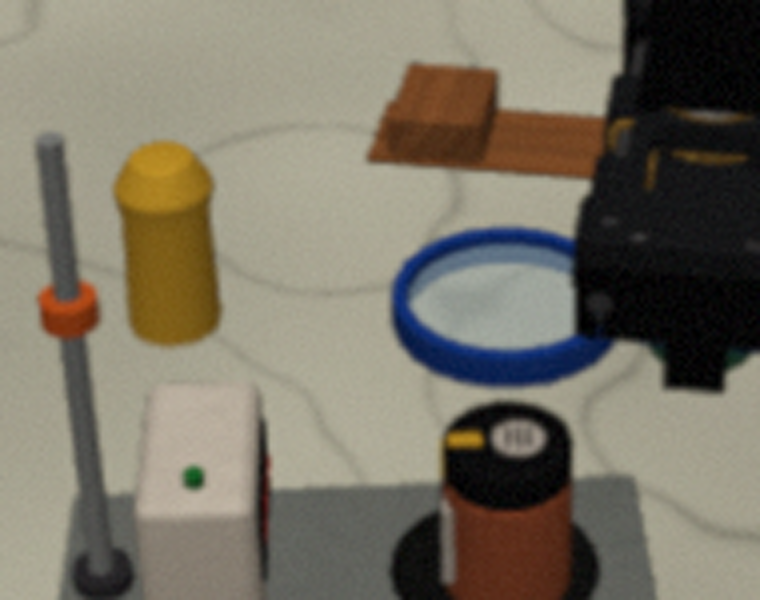

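View pics/sc3.png

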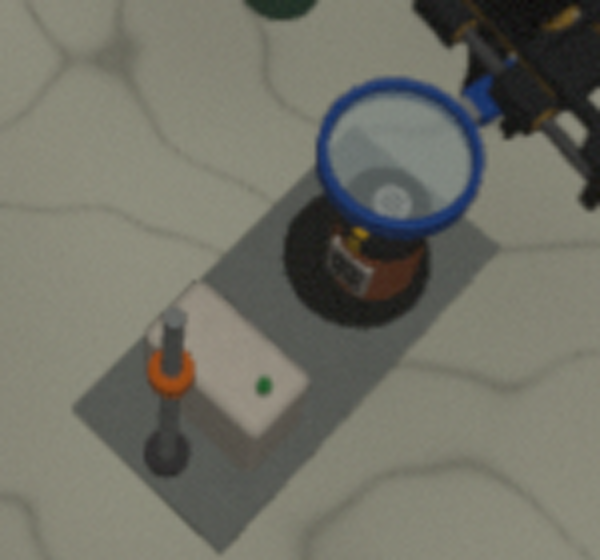

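The lens is held level over the lid, clear of everything. Side view: lens left 392, top 227, bottom 384; ring (69,310). Scene view: lens 317–485, top 77, bottom 238; ring (171,371). I'll check the heights numerically.

```bash
python3 - <<'E'
from h import *
S,D=cal("scene"),cal("side"); a=np.linspace(0,2*np.pi,360)
def rim(C,c,o):
    P=np.vstack([np.c_[c[0]+.042*np.cos(a),c[1]+.042*np.sin(a),np.full(360,c[2]+h)] for h in(-.007,.007)])
    return (proj(C,P)-o)*4
def f(c):
    A=rim(S,c,[245,235]); B=rim(D,c,[150,190])
    return np.r_[A[:,0].min()-317,A[:,0].max()-485,A[:,1].min()-77,A[:,1].max()-238,B[:,0].min()-392,B[:,1].min()-227,B[:,1].max()-384]/4
r=least_squares(f,[.573,.187,.137]); print("lens",r.x,r.fun.round(1))
q=least_squares(lambda p:np.r_[proj(S,p)[0]-np.array([171,371])/4-[245,235],proj(D,p)[0]-np.array([69,310])/4-[150,190]],[.727,.22,.14])
print("ring",q.x,q.fun.round(1))
o=env.get_obs(); y=np.radians(o["tool_rot"][2]); print("lens kin",o["tool_pos"]-.07*np.array([np.cos(y),np.sin(y),0]),o["joint_velocities"].max())
def jf(c):
    B=(proj(D,np.c_[c[0]+.025*np.cos(a),c[1]+.025*np.sin(a),np.full(360,.076)])-[150,190])*4
    return np.r_[B[:,0].min()-442,B[:,0].max()-573,B[:,1].min()-402]/4
print("jar",least_squares(jf,[.573,.187]).x)
E
```

```text
lens [0.57168465 0.18527467 0.13581054] [-0.4  0.4 -0.9  0.1 -0.3 -0.9  1.2]
ring [0.72746089 0.22023987 0.13433088] [ 0.  -0.1 -0.1  0. ]
lens kin [0.5732911  0.18672292 0.13798788] 0.17135410211831942
jar [0.56989071 0.19160214]
```

```bash
python3 -m crank '[{"x":0,"y":0,"z":0.001,"turn":0},{"x":0,"y":0,"z":0.0015,"turn":0},{"x":0,"y":0,"z":0.0015,"turn":0},{"x":0,"y":0,"z":0.0015,"turn":0},{"x":0,"y":0,"z":0.0015,"turn":0},{"x":0,"y":0,"z":0.0015,"turn":0},{"x":0,"y":0,"z":0.0015,"turn":0},{"x":0,"y":0,"z":0.0015,"turn":0}]'
python3 -c "
from cell import env
print(env.sign_off())"
```

```text
time_s: 18.12
tool_pos: [0.5031, 0.1828, 0.1361]
tool_rot: [-180.0, 0.0, -176.9]
force: [0.0, -0.8, -0.5]
grip_width: 0.0195
grasp_force: 40.0
the job is handed in; nothing more can be done
None
```

I handed in the job at 18.1 s; the sign-off returned no verdict. By my measurements the jar's code faces the scanner to within a few degrees, with the jar let go and upright on the pad, and the lens is held level over the lid within about 2 mm of the ring's height.

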